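# Load the nut cracker and strike its pin

### The job

Tip the four nuts from the scoop through the funnel into the nut cracker's chamber and stand the scoop back on the counter. Then take the mallet and, holding it in line with the leaning pin, strike the sprung pin two brisk blows, lifting clear to let it spring back between them. Stand the mallet back on its cork coaster and leave the pepper mill, mug, dish and spoon where they are.

Things in the scene. Friction and masses are not known exactly. Their poses are not given: they have to be found in the camera images.
- cracker: Fixed nut cracker: green base plate, clear upright chamber (inside 50 mm wide, floor at z 22 mm) under a steel funnel (inside 124 mm wide at its rim, z 135; 50 mm at its throat, z 86), and a leaning green barrel with a sprung brass pin on its -x side (toward the robot, within 20 deg). Origin: on the counter below the chamber and funnel axis; z up. Base x -135 to 70, y +-60, 16 mm high.
- pin_top (a point): Centre of the top face of the pin's flat brass head (28 mm wide, 8 mm thick). z points out of it along the pin, 35 deg from vertical, leaning to the cracker's -x (away from the chamber); struck, the pin moves along -z. At rest it is at x -115, y 0, z 100 mm in the cracker's frame.
- pin (a joint): How far the pin is driven in (m): 0 at rest (spring holds it up), 0.024 at its stop; the spring takes about 2 N at the start and 9 N at the stop, and returns it.
- scoop: Aluminium scoop holding the nuts, on the counter; 160 g. Origin: on the counter under the tray; z up. It pours over its -x end: lip at x -50, z 25 mm, inside 50 mm wide, walls 46 high. Its floor falls 12 deg back to the rear wall (x 42): level keeps the nuts in, tipping the lip down 40 to 50 deg empties it. Upright wooden handle, 24 (x) by 20 (y) mm, centre x 58, y 0, top z 115; grip near z 92.
- mallet: Dark wooden mallet, turned, standing on its striking face on the coaster with the handle up. Origin: centre of the flat striking face (54 mm wide); z along the handle. Head 42 mm high, then a taper to 50, then a round handle 26 mm thick up to 120 mm. About 300 g. Grip near z 92.
- coaster: Round cork coaster fixed to the counter, 110 mm wide, 6 mm thick. Origin: centre of its underside.
- nut0_center (a point): Centre of one macadamia nut: a brown ball 23 mm across, 10 g, at first lying in the scoop.
- nut1_center (a point): Centre of one macadamia nut: a brown ball 23 mm across, 10 g, at first lying in the scoop.
- nut2_center (a point): Centre of one macadamia nut: a brown ball 23 mm across, 10 g, at first lying in the scoop.
- nut3_center (a point): Centre of one macadamia nut: a brown ball 23 mm across, 10 g, at first lying in the scoop.
- pepper_mill: Bystander: turned wooden pepper mill, 58 mm wide, 198 mm high. Origin: centre of its underside.
- mug: Bystander: blue mug, 76 mm wide, 85 mm high, handle at its +y. Origin: centre of its underside.
- dish: Bystander: low white dish, 80 mm wide, 26 mm high. Origin: centre of its underside.
- spoon: Bystander: wooden spoon lying flat, 200 mm long. Origin: centre of its underside.

How it is judged:
On the way, in this order (a step that is already met when the one before it is completed fails the run):
1. all four nuts are in the chamber, below the funnel's throat (horizontal distance between each of nut0_center, nut1_center, nut2_center, nut3_center and cracker below 0.025 m and z of nut0_center in the frame of cracker between 0.022 and 0.086 m and z of nut1_center in the frame of cracker between 0.022 and 0.086 m and z of nut2_center in the frame of cracker between 0.022 and 0.086 m and z of nut3_center in the frame of cracker between 0.022 and 0.086 m), for 0.2 s.
2. the scoop stands upright on the counter, let go (angle between scoop's own z axis and vertical below 0.1 rad and height (world z) of scoop below 0.008 m and contact force between the fingers and scoop below 0.1 N), for 0.2 s.
3. first blow: mallet face centred on the pin head within 15 mm, handle in line with the pin within 15 degrees, pin driven past 10 of its 24 mm and still faster than 40 mm/s there (value of joint pin above 0.01 m and velocity of joint pin above 0.04 m/s and distance between mallet and pin_top below 0.015 m and angle between the z axis of mallet and the z axis of pin_top, either way round below 0.262 rad).
4. mallet lifted over 30 mm from the pin's head, and the pin sprung back to within 3 mm of rest (value of joint pin below 0.003 m and distance between mallet and pin_top above 0.03 m), for 0.1 s.
5. second blow, just like the first (all of step 3).
At the end, for the whole second after the job is handed in: All four nuts lie in the chamber below the throat, the pin is back up (within 3 mm), the scoop stands upright on the counter and the mallet stands on its face on the coaster, handle up, within 28 mm of the coaster's centre (both within 6 degrees of upright, at rest), and the robot touches nothing (all of step 1 and all of step 2 and value of joint pin below 0.003 m and horizontal distance between mallet and coaster below 0.028 m and height (world z) of mallet between 0.003 and 0.01 m and angle between mallet's own z axis and vertical below 0.1 rad and linear speed of each of mallet, scoop below 0.02 m/s and contact force between the fingers and anything else below 0.1 N).
It fails at once if a nut is touched with the fingers or arm (over 0.5 N) (contact force between any of the fingers, the arm and nut0 above 0.5 N or contact force between any of the fingers, the arm and nut1 above 0.5 N or contact force between any of the fingers, the arm and nut2 above 0.5 N or contact force between any of the fingers, the arm and nut3 above 0.5 N).
It fails at once if the pin is touched with the fingers, the arm or the scoop (over 0.5 N) instead of the mallet (contact force between any of the fingers, the arm, scoop and pin above 0.5 N).
It fails at once if a bystander (pepper mill, mug, dish or spoon) is moved more than 20 mm (distance of any of pepper_mill, mug, dish, spoon from where it was at the start of the episode above 0.02 m).
It also fails if it takes over 72 s, if anything falls off the work surface, if the arm or the gripper's body presses on something with over 40 N, if the wrist force passes 120 N, or if a joint passes its speed limit or range.

### The arm

A 7-joint arm with a two-finger parallel gripper is mounted at the origin on the work surface. World frame = base frame: x ahead of the robot, y to its left, z up, the work surface at z = 0. Lengths are in m, angles in rad, forces in N, time in s.
With the tool pointing down it reaches from about 0.4 to 0.85 m from the base axis. Payload 10.4 kg.
Tool frame: the origin (TCP) lies at the very end of the fingers, on their centre line; the grasp point (between the pads) lies 19 mm behind it (robot.grasp_offset is the distance from the TCP to the grasp point, in m); z points along the fingers, y is the line along which they close (so a half turn about z gives the same grasp; the last joint's range is limited). The gripper opens to 87 mm and grips with 3 to 60 N. Pads are 19 mm wide; open, the fingers measure 117 mm over their backs; the gripper's body (75 mm by 190 mm) begins 51 mm behind the grasp point.
Start: joints at [-0.023, 0.332, -0.065, 1.46, 0.022, 1.35, -0.088], TCP at [0.625, 0, 0.223] pointing down, gripper open.
Joint ranges: [-2.6, 2.6], [-0.5, 2.12], [-1.47, 1.34], [0.16, 2.42], [-1.27, 4.41], [0.06, 2.06], [-2.6, 2.6]. Speed limits (rad/s): [2.22, 2.22, 2.79, 2.79, 3.14, 3.14, 3.14].

### API

Orientations are given as a unit quaternion [x, y, z, w].
In Python, from rig import robot, vision gives the robot as it stands.
- The arm moves only by the tool send_rows, never from a script. Its argument "steps" is a list of rows, each a list of 3 entries, a list of its own where there are three numbers: the shift along the world's x, y, z in cm, then the turn, a rotation vector about the world's x, y, z in rad, then the opening, from 0 (shut) to 1 (fully open). A call has 1 to 8 rows; each row shifts and turns the commanded pose from where the row before left it; what a row does not reach is not made up. A row lasts 1/8 s, in which the tool goes at most 62.5 mm and 10.7 degrees, less where a joint would pass 70% of its speed; a pose out of reach is approached as far as the arm can. A call with a gripper value outside its range is refused whole. The fingers move at their own pace and stop on an object; "newtons" is the grip in N (left out, the last holds). Time passes only in rows, so rows that do not move let the fingers close. It gives the time, the measured TCP pose, the force, the opening and the grip force at its end, in the units of the state.
- robot.sense(): the state, without advancing time (a new reading comes with each control period).
- vision.snapshot(name): name is "scene" or "side" or "wrist"; returns a dict with "image" (480x640x3 uint8, red, green, blue), "range_z" (480x640 float32, m along the optical axis (not along the pixel's ray), 0 where there is no reading), "camera_matrix" (3x3 intrinsics, pixels), "world_to_cam" (4x4, takes a point from world to camera coordinates). Camera axes: x right, y down, z forward; pixel columns grow to the right and rows downward; lengths in m; the calibration is good to about 2 mm. A picture is of the moment at which its call begins.
- robot.finish_job(): hands the job in; it is judged then, once.
The state is a dict: "clock": time; "joints": joint angles; "qvel": joint speeds; "tau": joint torques, N m; "eef_pos": TCP position; "tool_rot": TCP orientation; "contact_force": force on the tool from outside, world axes, zero at the start; "wrist_torque": the same for the moment, N m; "opening": finger opening in m; "grasp_force": force on a finger pad.
Only numpy, scipy, OpenCV 4.12 (cv2) and the standard library are available. Lean on these libraries where they do the work, as an engineer would, in place of code of your own. Each camera call takes 0.05 s, during which the arm holds its last target. There are 200 camera calls.

## Working session

There is one attempt and no reset: what is moved stays moved. The work goes in short steps, Python scripts to look and compute and a tool call to move; the robot and the scene stay as the last step left them, time stands still between calls to the robot, and variables do not carry over. Pictures are saved under pics/ and viewed, at most 10 in all, crops included, and the job is handed in when it is done.

Besides the shell and the picture viewer there is one more tool, called after ">>>" by a JSON object that holds its "name" and its "arguments", one argument or row to a line. send_rows: Moves the arm, as the interface text tells. Its arguments: {"type":"object","properties":{"steps":{"type":"array","items":{"type":"array"}},"newtons":{"type":"number"}},"required":["steps"]}

```bash
ls; mkdir -p pics; cat > h.py <<'E'
import numpy as np, cv2
from rig import robot, vision
def snap(n,f=None):
    s=vision.snapshot(n)
    if f: cv2.imwrite('pics/'+f,s['image'][:,:,::-1])
    return s
def pts(s):
    K=s['camera_matrix'];T=np.linalg.inv(s['world_to_cam']);z=s['range_z']
    v,u=np.mgrid[:480,:640]
    P=np.stack([(u-K[0,2])/K[0,0]*z,(v-K[1,2])/K[1,1]*z,z],-1)
    return P@T[:3,:3].T+T[:3,3]
E
python3 - <<'E'
from h import *
for n in('scene','side'):
    s=snap(n,n+'0.png'); np.savez(n+'0.npz',**s)
    print(n,np.linalg.inv(s['world_to_cam'])[:3,3])
print(robot.sense())
E
```

```text
pics
scene [ 1.3266016  -0.10375528  0.67614083]
side [ 0.24798293 -0.73835519  0.75637582]
{'clock': 0.1, 'joints': array([-0.02261159,  0.3328042 , -0.06468403,  1.46085371,  0.02164612,
        1.34987827, -0.08851067]), 'qvel': array([-0.00012862, -0.00147693, -0.00077158, -0.00169065, -0.00258604,
       -0.00080056, -0.00019975]), 'tau': array([ 3.16136166e-04, -6.24538064e+01,  2.38312193e-02, -3.90717781e+01,
       -6.15657773e-02,  3.65302863e-02,  4.60620026e-05]), 'eef_pos': array([ 6.24663572e-01, -2.09924380e-05,  2.21837990e-01]), 'tool_rot': array([ 7.07101308e-01,  7.07111979e-01, -4.76716395e-04, -4.02082830e-04]), 'contact_force': array([-0.17399527,  0.40625066, -0.44092573]), 'wrist_torque': array([ 0.00736221, -0.04571315, -0.03433686]), 'grasp_force': 0.0, 'opening': 0.08688572365422316}
```

View pics/scene0.png

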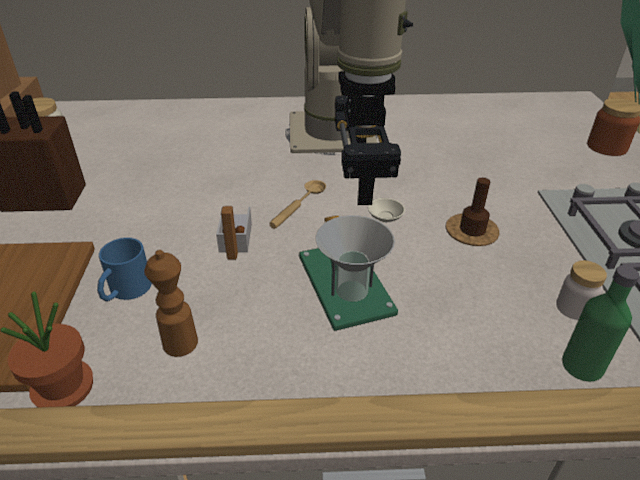

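View pics/side0.png

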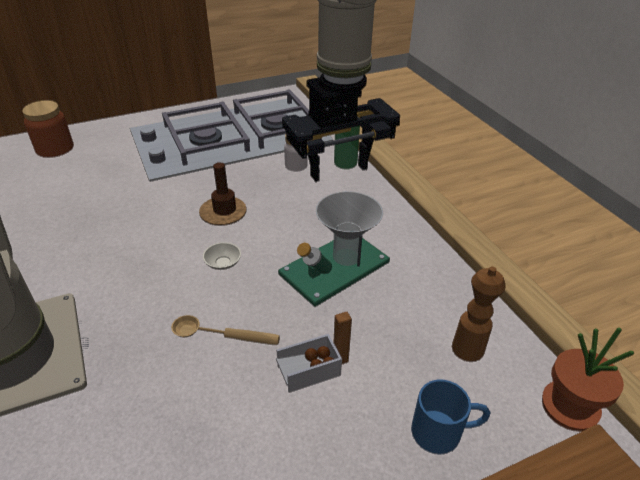

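The scene view shows the scoop at (235,232) with its handle toward +x, the cracker at (350,280) and the mallet at (480,205) on its coaster. The side view shows the pin head at (304,249), the scoop at (310,360), the spoon at (225,332) and the mug at (442,415). Next I measure them from depth.

```bash
cat > m.py <<'E'
from h import *
for n in('scene','side'):
    s=dict(np.load(n+'0.npz')); P=pts(s); hsv=cv2.cvtColor(s['image'],cv2.COLOR_RGB2HSV); ok=s['range_z']>0
    H,S,V=[hsv[...,i].astype(int) for i in range(3)]
    def box(u0,v0,u1,v1):
        m=np.zeros((480,640),bool); m[v0:v1,u0:u1]=1; return m&ok
    def rep(name,m):
        p=P[m]; 
        if len(p)<5: print(n,name,len(p));return
        r=cv2.minAreaRect(p[:,:2].astype(np.float32)*1000)
        print(n,name,len(p),'med',np.median(p,0).round(4),'z',np.percentile(p[:,2],[2,98]).round(4),'rect',np.round(r[0],1),np.round(r[1],1),round(r[2],1))
    B={'scene':dict(cr=(295,215,400,330),sc=(210,200,260,265),ma=(440,170,505,245)),'side':dict(cr=(270,195,395,305),sc=(270,305,360,392),ma=(195,155,250,225))}[n]
    c=box(*B['cr'])
    rep('plate',c&(H>60)&(H<90)&(S>120)&(abs(P[...,2]-.016)<.004))
    rep('rim',c&(abs(P[...,2]-.134)<.003))
    rep('brass',c&(H>8)&(H<28)&(S>110)&(P[...,2]>.05))
    c=box(*B['sc'])
    rep('handletop',c&(abs(P[...,2]-.115)<.004)); rep('handle',c&(P[...,2]>.06)&(P[...,2]<.12))
    rep('rimwalls',c&(abs(P[...,2]-.046)<.004)&(S<60))
    rep('scoopall',c&(P[...,2]>.012))
    rep('nuts',c&(P[...,2]>.012)&(P[...,2]<.045)&(S>110))
    c=box(*B['ma'])
    rep('matop',c&(abs(P[...,2]-.126)<.004)); rep('mahandle',c&(P[...,2]>.06)); rep('coaster',c&(abs(P[...,2]-.006)<.003)&(S>80))
E
python3 m.py
```

```text
scene plate 189 med [ 0.6473 -0.0508  0.0165] z [0.0124 0.0189] rect [617.4 -20.1] [199.8 118.4] 17.0
scene rim 604 med [ 0.62   -0.006   0.1344] z [0.1312 0.1367] rect [646.2  -9.1] [130.4 130.1] 48.5
scene brass 30 med [ 0.5471 -0.0435  0.105 ] z [0.0991 0.1367] rect [566.7 -36.6] [50.8 25. ] 6.6
scene handletop 94 med [ 0.5288 -0.2331  0.1154] z [0.1114 0.118 ] rect [ 526.5 -233.4] [19.1 25. ] 85.6
scene handle 364 med [ 0.5353 -0.2326  0.095 ] z [0.0614 0.1172] rect [ 527.2 -234. ] [20.6 26.1] 87.5
scene rimwalls 166 med [ 0.4927 -0.2139  0.0467] z [0.0422 0.0492] rect [ 475.9 -232.1] [ 58.9 119.1] 87.8
scene scoopall 1274 med [ 0.514  -0.2281  0.0408] z [0.0138 0.1162] rect [ 477.7 -232.2] [ 58.9 125.1] 87.8
scene nuts 197 med [ 0.5348 -0.2281  0.0314] z [0.0129 0.044 ] rect [ 506.1 -226.3] [18.4 68.4] 76.3
scene matop 97 med [0.468  0.2609 0.1263] z [0.1223 0.1283] rect [465.6 261.3] [24.2 26.1] 84.3
scene mahandle 450 med [0.4734 0.2578 0.0996] z [0.0619 0.1279] rect [466.1 260.9] [25.2 26.9] 88.4
scene coaster 746 med [0.4812 0.2499 0.0067] z [0.0038 0.0088] rect [466.6 260.4
[... 435 characters left out ...]
e 492 med [ 0.5207 -0.2411  0.0974] z [0.0618 0.1162] rect [ 524.  -233.8] [21.4 25. ] 85.2
side rimwalls 447 med [ 0.4747 -0.2407  0.0452] z [0.0423 0.048 ] rect [ 475.9 -230.8] [ 62.  116.7] 89.8
side scoopall 3140 med [ 0.4764 -0.2341  0.0327] z [0.014  0.1144] rect [ 477.2 -203.5] [117.3 121.3] 87.3
side nuts 424 med [ 0.4899 -0.227   0.0299] z [0.0136 0.0434] rect [ 466.3 -210.9] [ 46.7 140.9] 47.2
side matop 76 med [0.4625 0.2608 0.1253] z [0.1223 0.1288] rect [463.5 260.4] [22.3 27.3] 14.0
side mahandle 349 med [0.4615 0.2542 0.0998] z [0.0609 0.1277] rect [462.2 260.2] [27.8 26.2] 27.7
side coaster 626 med [0.4438 0.2453 0.0059] z [0.0033 0.0088] rect [456.8 258.3] [100.  106.3] 70.8
```

```bash
python3 - <<'E'
from h import *
for n,B in dict(scene=dict(mill=(145,245,200,355),mug=(98,235,152,300)),side=dict(mill=(450,262,506,362),mug=(410,378,492,452))).items():
    s=dict(np.load(n+'0.npz'));P=pts(s)
    for k,(a,b,c,d) in B.items():
        p=P[b:d,a:c].reshape(-1,3);p=p[p[:,2]>.03]
        print(n,k,np.percentile(p,[2,50,98],axis=0).round(3).tolist())
E
```

```text
scene mill [[0.734, -0.324, 0.033], [0.76, -0.296, 0.112], [0.771, -0.275, 0.196]]
scene mug [[0.566, -0.449, 0.032], [0.626, -0.415, 0.067], [0.763, -0.314, 0.182]]
side mill [[0.716, -0.327, 0.031], [0.731, -0.312, 0.109], [0.901, -0.171, 0.193]]
side mug [[0.563, -0.452, 0.031], [0.603, -0.421, 0.063], [0.661, -0.379, 0.086]]
```

>>> {"name": "send_rows", "arguments": {
  "steps": [
    [[-2.5, -5.8, 0], [0, 0, -0.04], 1],
    [[-2.5, -5.8, 0], [0, 0, 0], 1],
    [[-2.5, -5.9, 0], [0, 0, 0], 1],
    [[-2.4, -5.9, 0], [0, 0, 0], 1],
    [[0, 0, -2.5], [0, 0, 0], 1],
    [[0, 0, 0], [0, 0, 0], 1]
  ],
  "newtons": 40
}}

```text
clock: 0.85
eef_pos: [0.5263, -0.2299, 0.1957]
tool_rot: [0.721, 0.693, -0.001, -0.002]
contact_force: [-0.6, 1.3, 0.5]
opening: 0.0872
grasp_force: 0.0
```

>>> {"name": "send_rows", "arguments": {
  "steps": [
    [[0, 0, -4], [0, 0, 0], 1],
    [[0, 0, -4], [0, 0, 0], 1],
    [[0, 0, -3], [0, 0, 0], 1],
    [[0, 0, -1.5], [0, 0, 0], 1],
    [[0, 0, 0], [0, 0, 0], 1],
    [[0, 0, 0], [0, 0, 0], 1]
  ]
}}

```text
clock: 1.6
eef_pos: [0.5287, -0.2303, 0.0741]
tool_rot: [0.721, 0.693, 0.001, 0.001]
contact_force: [0.3, 0.7, -0.3]
opening: 0.0872
grasp_force: 0.0
```

```bash
python3 - <<'E'
from h import *
s=snap('side','side1.png')
snap('wrist','w1.png')
a=cv2.imread('pics/side1.png')[200:440,200:520];b=cv2.resize(cv2.imread('pics/w1.png'),(320,240))
cv2.imwrite('pics/c1.png',np.hstack([a,b])); print(robot.sense()['eef_pos'])
E
```

```text
[ 0.52849296 -0.23042328  0.07396068]
```

View pics/c1.png

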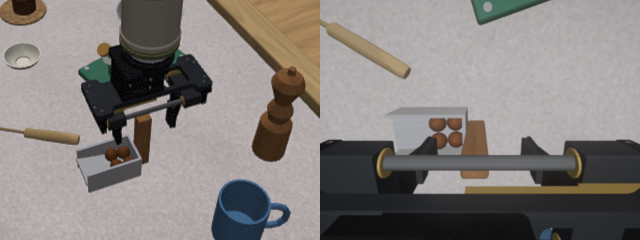

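The crop shows the handle between the fingers with the pads above the tray walls. I correct about 3 mm in x and y, then close.

>>> {"name": "send_rows", "arguments": {
  "steps": [
    [[-0.3, -0.3, 0], [0, 0, 0], 1],
    [[0, 0, 0], [0, 0, 0], 0],
    [[0, 0, 0], [0, 0, 0], 0],
    [[0, 0, 0], [0, 0, 0], 0],
    [[0, 0, 0], [0, 0, 0], 0],
    [[0, 0, 0], [0, 0, 0], 0],
    [[0, 0, 0], [0, 0, 0], 0]
  ],
  "newtons": 40
}}

```text
clock: 2.58
eef_pos: [0.5246, -0.2332, 0.0726]
tool_rot: [0.721, 0.693, 0.0, 0.0]
contact_force: [-0.1, -0.2, -0.0]
opening: 0.0348
grasp_force: 0.0
```

>>> {"name": "send_rows", "arguments": {
  "steps": [
    [[0, 0, 0], [0, 0, 0], 0],
    [[0, 0, 0], [0, 0, 0], 0],
    [[0, 0, 0], [0, 0, 0], 0],
    [[0, 0, 1], [0, 0, 0], 0],
    [[0, 0, 2], [0, 0, 0], 0],
    [[0, 0, 0], [0, 0, 0], 0]
  ]
}}

```text
clock: 3.32
eef_pos: [0.5256, -0.2337, 0.1043]
tool_rot: [0.721, 0.693, 0.001, 0.001]
contact_force: [-0.6, 0.2, -1.6]
opening: 0.0238
grasp_force: 40.0
```

>>> {"name": "send_rows", "arguments": {
  "steps": [
    [[0, 0, 3], [0, 0, 0], 0],
    [[0, 0, 4], [0, 0, 0], 0],
    [[0, 0, 4], [0, 0, 0], 0],
    [[1, 0.8, 3], [0, 0, 0], 0],
    [[2, 1.6, 0], [0, 0, 0], 0],
    [[3, 2.5, 0], [0, 0, 0], 0],
    [[3.5, 2.9, 0], [0, 0, 0], 0],
    [[3.5, 2.9, 0], [0, 0, 0], 0]
  ]
}}

```text
clock: 4.32
eef_pos: [0.6556, -0.124, 0.2399]
tool_rot: [0.721, 0.693, -0.001, -0.001]
contact_force: [0.4, -0.3, -1.5]
opening: 0.0239
grasp_force: 40.0
```

>>> {"name": "send_rows", "arguments": {
  "steps": [
    [[3.5, 2.9, 0], [0, 0, 0], 0],
    [[3.5, 2.9, 0], [0, 0, 0], 0],
    [[3, 2.5, 0], [0, 0, 0], 0],
    [[2.2, 1.8, 0], [0, 0, 0], 0],
    [[1.5, 1.1, 0], [0, 0, 0], 0],
    [[0, 0, 0], [0, 0, 0], 0],
    [[0, 0, 0], [0, 0, 0], 0]
  ]
}}

```text
clock: 5.2
eef_pos: [0.7912, -0.0142, 0.2408]
tool_rot: [0.721, 0.693, -0.001, -0.001]
contact_force: [-0.5, -0.5, -1.9]
opening: 0.0242
grasp_force: 40.0
```

```bash
python3 - <<'E'
from h import *
a=snap('scene','s2.png');b=snap('side','d2.png')
cv2.imwrite('pics/c2.png',np.hstack([cv2.imread('pics/s2.png')[100:400,180:500],cv2.imread('pics/d2.png')[60:360,240:560]]))
print({k:np.round(v,3) for k,v in robot.sense().items()})
for n,s,(u0,v0,u1,v1) in(('scene',a,(200,90,520,300)),('side',b,(260,60,540,300))):
    P=pts(s)[v0:v1,u0:u1];S=cv2.cvtColor(s['image'],cv2.COLOR_RGB2HSV)[v0:v1,u0:u1]
    m=(P[...,2]>.14)&(P[...,2]<.26)&(S[...,1]<70)&(S[...,2]>110)&(s['range_z'][v0:v1,u0:u1]>0)
    p=P[m];print(n,len(p),np.percentile(p,[1,50,99],axis=0).round(3).tolist(),cv2.minAreaRect(p[:,:2].astype(np.float32)))
E
```

```text
{'clock': np.float64(5.3), 'joints': array([-3.900e-02,  7.330e-01,  1.000e-03,  8.320e-01, -0.000e+00,
        1.576e+00, -8.000e-02]), 'qvel': array([ 0.002, -0.008,  0.001, -0.006, -0.002,  0.002,  0.001]), 'tau': array([-6.3600e-01, -8.7994e+01,  1.5500e+00, -4.0638e+01, -1.0400e-01,
        7.0000e-02, -4.0000e-03]), 'eef_pos': array([ 0.791, -0.015,  0.242]), 'tool_rot': array([ 0.721,  0.693, -0.   , -0.   ]), 'contact_force': array([-1.057, -0.062, -2.289]), 'wrist_torque': array([ 0.004, -0.053, -0.   ]), 'grasp_force': np.float64(39.994), 'opening': np.float64(0.024)}
scene 133 [[0.702, -0.043, 0.175], [0.775, -0.032, 0.215], [0.781, 0.015, 0.216]] ((0.7411230206489563, -0.01298065111041069), (0.05760588124394417, 0.07926561683416367), 88.21623992919922)
side 275 [[0.683, -0.041, 0.168], [0.709, 0.001, 0.194], [0.779, 0.018, 0.217]] ((0.7250688076019287, -0.13185471296310425), (0.30103036761283875, 0.09662100672721863), 87.20703887939453)
```

View pics/c2.png

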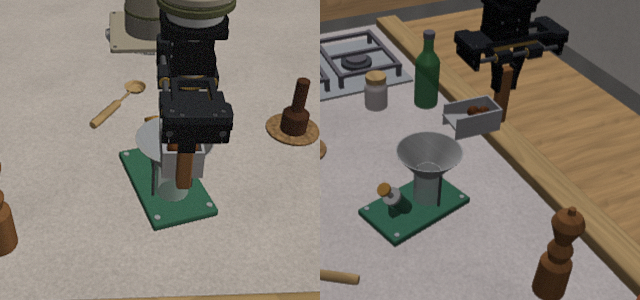

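Tray level, nuts in, lip at about (0.683, -0.012, 0.193), on the funnel's +x side as planned. I tip it now, turning about the lip.

>>> {"name": "send_rows", "arguments": {
  "steps": [
    [[-0.76, 0, 0.4], [-0.004, -0.105, 0], 0],
    [[-0.87, 0, 0.44], [-0.004, -0.105, 0], 0],
    [[-0.98, 0, 0.36], [-0.004, -0.105, 0], 0],
    [[-1.08, 0, 0.48], [-0.004, -0.105, 0], 0],
    [[-1.16, 0, 0.48], [-0.004, -0.105, 0], 0],
    [[-1.13, 0, 0.47], [-0.004, -0.105, 0], 0],
    [[-1.11, 0, 0.46], [-0.004, -0.105, 0], 0],
    [[-1.15, 0, 0.45], [-0.004, -0.105, 0], 0]
  ]
}}

```text
clock: 6.3
eef_pos: [0.708, -0.0149, 0.2789]
tool_rot: [0.658, 0.632, 0.285, 0.295]
contact_force: [-0.2, -1.1, -1.7]
opening: 0.0238
grasp_force: 40.0
```

>>> {"name": "send_rows", "arguments": {
  "steps": [
    [[0, 0, 0], [0, 0, 0], 0],
    [[0, 0, 0], [0, 0, 0], 0],
    [[0, 0, 0], [0, 0, 0], 0],
    [[0, 0, 0], [0, 0, 0], 0],
    [[0, 0, 0], [0, 0, 0], 0]
  ]
}}

```text
clock: 6.92
eef_pos: [0.7095, -0.0143, 0.2779]
tool_rot: [0.658, 0.633, 0.283, 0.294]
contact_force: [-0.4, -0.9, -0.7]
opening: 0.0238
grasp_force: 40.0
```

```bash
python3 - <<'E'
from h import *
snap('scene','s3.png');snap('side','d3.png')
cv2.imwrite('pics/c3.png',np.hstack([cv2.resize(cv2.imread('pics/s3.png')[150:350,250:450],(400,400)),cv2.resize(cv2.imread('pics/d3.png')[130:330,260:460],(400,400))]))
print(robot.sense()['joints'])
E
```

```text
[-0.0705062  -0.0096389  -0.02208579  1.98801214  0.29431498  0.34066746
 -0.36781948]
```

View pics/c3.png

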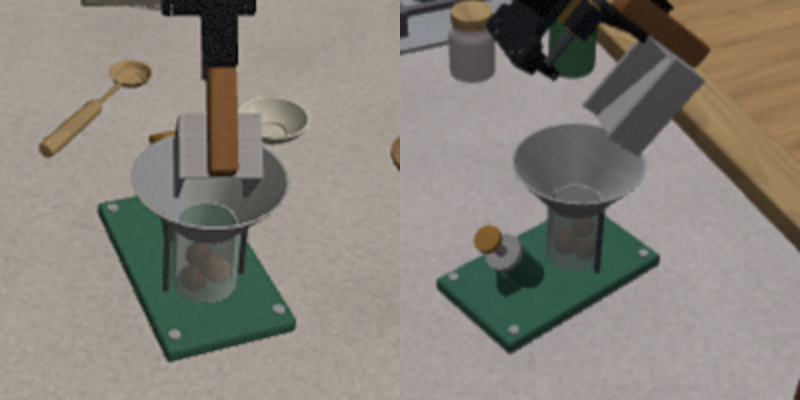

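Four nuts show in the chamber; the scoop and the funnel are empty. I level the scoop and take it back to its spot.

>>> {"name": "send_rows", "arguments": {
  "steps": [
    [[1.6, 0, 0.2], [0.007, 0.168, 0], 0],
    [[1.7, 0, -0.1], [0.007, 0.168, 0], 0],
    [[1.7, 0, -0.2], [0.006, 0.168, 0], 0],
    [[1.6, 0, -0.2], [0.006, 0.168, 0], 0],
    [[1.6, 0, -0.2], [0.006, 0.168, 0], 0],
    [[-2, -1.5, 0], [0, 0, 0], 0],
    [[-4.2, -3.4, 0], [0, 0, 0], 0],
    [[-4.2, -3.4, 0], [0, 0, 0], 0]
  ]
}}

```text
clock: 8.02
eef_pos: [0.6838, -0.0984, 0.2731]
tool_rot: [0.721, 0.692, 0.018, 0.019]
contact_force: [1.3, -1.5, -1.2]
opening: 0.0237
grasp_force: 40.0
```

>>> {"name": "send_rows", "arguments": {
  "steps": [
    [[-4.2, -3.4, 0], [0, 0, 0], 0],
    [[-4.2, -3.4, 0], [0, 0, 0], 0],
    [[-4.2, -3.4, 0], [0, 0, 0], 0],
    [[-3.7, -3.4, 0], [0, 0, 0], 0],
    [[0, 0, -4], [0, 0, 0], 0],
    [[0, 0, -4], [0, 0, 0], 0],
    [[0, 0, -4], [0, 0, 0], 0],
    [[0, 0, 0], [0, 0, 0], 0]
  ]
}}

```text
clock: 9.02
eef_pos: [0.5197, -0.2328, 0.1516]
tool_rot: [0.722, 0.692, 0.017, 0.017]
contact_force: [0.8, -0.7, -1.6]
opening: 0.0236
grasp_force: 40.0
```

>>> {"name": "send_rows", "arguments": {
  "steps": [
    [[0.4, 0, -2], [0.002, 0.049, 0], 0],
    [[0, 0, -3], [0, 0, 0], 0],
    [[0, 0, -2], [0, 0, 0], 0],
    [[0, 0, 0], [0, 0, 0], 0],
    [[0, 0, 0], [0, 0, 0], 0]
  ]
}}

```text
clock: 9.65
eef_pos: [0.5266, -0.234, 0.0863]
tool_rot: [0.722, 0.692, 0.002, 0.003]
contact_force: [0.2, 0.7, -1.9]
opening: 0.0239
grasp_force: 40.0
```

>>> {"name": "send_rows", "arguments": {
  "steps": [
    [[0, 0, -0.7], [0, 0.005, 0], 0],
    [[0, 0, -0.4], [0, 0, 0], 0],
    [[0, 0, -0.1], [0, 0, 0], 0],
    [[0, 0, 0], [0, 0, 0], 0],
    [[0, 0, 0], [0, 0, 0], 0]
  ]
}}

```text
clock: 10.28
eef_pos: [0.5254, -0.2335, 0.0725]
tool_rot: [0.722, 0.692, -0.001, -0.0]
contact_force: [-1.7, -0.1, 5.1]
opening: 0.0237
grasp_force: 40.0
```

>>> {"name": "send_rows", "arguments": {
  "steps": [
    [[0, 0, 0], [0, 0, 0], 0.5],
    [[0, 0, 0], [0, 0, 0], 0.7],
    [[0, 0, 0], [0, 0, 0], 0.7],
    [[0, 0, 0], [0, 0, 0], 0.7],
    [[0, 0, 2], [0, 0, 0], 0.7],
    [[0, 0, 5], [0, 0, 0], 0.7],
    [[0, 0, 5], [0, 0, 0], 0.7],
    [[0, 0, 4], [0, 0, 0], 1]
  ]
}}

```text
clock: 11.28
eef_pos: [0.5255, -0.2336, 0.2344]
tool_rot: [0.722, 0.692, -0.0, 0.0]
contact_force: [0.6, -0.0, -0.2]
opening: 0.0654
grasp_force: 0.0
```

```bash
python3 - <<'E'
from h import *
snap('scene','s4.png');s=snap('side','d4.png')
cv2.imwrite('pics/c4.png',np.hstack([cv2.resize(cv2.imread('pics/s4.png')[180:340,200:400],(400,320)),cv2.resize(cv2.imread('pics/d4.png')[180:400,260:460],(290,320))]))
P=pts(s);u=P[305:400,265:365].reshape(-1,3);t=u[abs(u[:,2]-.115)<.004];print('top',cv2.minAreaRect(t[:,:2].astype(np.float32)))
print(robot.sense()['eef_pos'])
E
```

```text
top ((0.5245076417922974, -0.23376426100730896), (0.02094179578125477, 0.023602044209837914), 81.517333984375)
[ 0.52724537 -0.23437348  0.23716242]
```

View pics/c4.png

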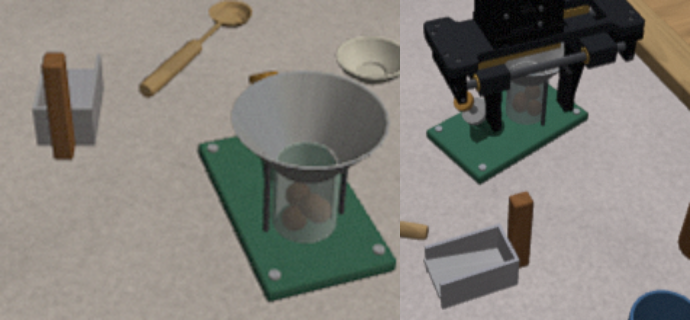

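Scoop stands empty at its old spot, and the nuts are in the chamber. On to the mallet.

>>> {"name": "send_rows", "arguments": {
  "steps": [
    [[-0.6, 4, 0], [0, 0, 0], 1],
    [[-0.7, 5.5, 0], [0, 0, 0], 1],
    [[-0.7, 5.8, 0], [0, 0, 0], 1],
    [[-0.7, 5.8, 0], [0, 0, 0], 1],
    [[-0.7, 5.8, 0], [0, 0, 0], 1],
    [[-0.7, 5.8, 0], [0, 0, 0], 1],
    [[-0.7, 5.8, 0], [0, 0, 0], 1],
    [[-0.7, 5.8, 0], [0, 0, 0], 1]
  ]
}}

```text
clock: 12.38
eef_pos: [0.4696, 0.2111, 0.2316]
tool_rot: [0.722, 0.692, -0.001, -0.0]
contact_force: [0.7, 0.2, -0.0]
opening: 0.0871
grasp_force: 0.0
```

>>> {"name": "send_rows", "arguments": {
  "steps": [
    [[-0.6, 5.2, 0], [0, 0, 0], 1],
    [[0, 0, -3], [0, 0, 0], 1],
    [[0, 0, -4], [0, 0, 0], 1],
    [[0, 0, -3], [0, 0, 0], 1],
    [[0, 0, -3], [0, 0, 0], 1],
    [[0, 0, 0], [0, 0, 0], 1],
    [[0, 0, 0], [0, 0, 0], 1]
  ]
}}

```text
clock: 13.25
eef_pos: [0.4647, 0.2618, 0.1031]
tool_rot: [0.722, 0.692, -0.0, -0.0]
contact_force: [0.6, 0.3, 0.7]
opening: 0.0871
grasp_force: 0.0
```

```bash
python3 - <<'E'
from h import *
snap('scene','s5.png');snap('wrist','w5.png')
cv2.imwrite('pics/c5.png',np.hstack([cv2.resize(cv2.imread('pics/s5.png')[120:260,420:540],(274,320)),cv2.resize(cv2.imread('pics/w5.png'),(426,320))]))
E
```

```text
(no output)
```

View pics/c5.png

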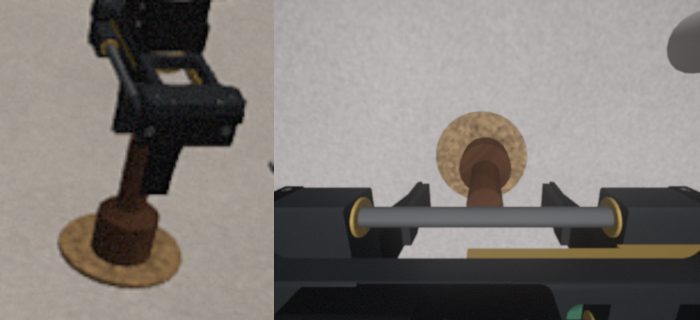

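The handle sits centred between the open fingers. I go down 24 mm and grip.

>>> {"name": "send_rows", "arguments": {
  "steps": [
    [[0, 0, -1.6], [0, 0, 0], 1],
    [[0, 0, -0.8], [0, 0, 0], 1],
    [[0, 0, 0], [0, 0, 0], 0],
    [[0, 0, 0], [0, 0, 0], 0],
    [[0, 0, 0], [0, 0, 0], 0],
    [[0, 0, 0], [0, 0, 0], 0],
    [[0, 0, 0], [0, 0, 0], 0],
    [[0, 0, 0], [0, 0, 0], 0]
  ],
  "newtons": 55
}}

```text
clock: 14.35
eef_pos: [0.4643, 0.2615, 0.0782]
tool_rot: [0.722, 0.692, -0.001, -0.0]
contact_force: [0.8, 0.4, 0.3]
opening: 0.0349
grasp_force: 0.0
```

>>> {"name": "send_rows", "arguments": {
  "steps": [
    [[0, 0, 0], [0, 0, 0], 0],
    [[0, 0, 0], [0, 0, 0], 0],
    [[0, 0, 0], [0, 0, 0], 0]
  ]
}}

```text
clock: 14.72
eef_pos: [0.4643, 0.2615, 0.0782]
tool_rot: [0.722, 0.692, -0.001, -0.0]
contact_force: [-0.6, 0.7, 0.5]
opening: 0.0255
grasp_force: 55.0
```

>>> {"name": "send_rows", "arguments": {
  "steps": [
    [[0, 0, 3], [0, 0, 0], 0],
    [[0, 0, 5], [0, 0, 0], 0],
    [[0, 0, 5], [0, 0, 0], 0],
    [[0, -3, 3], [0, 0, 0], 0],
    [[0, -5.5, 0], [0.0434, -0.1465, 0], 0],
    [[0, -5.8, 0], [0.0434, -0.1465, 0], 0],
    [[0, -5.8, 0], [0.0434, -0.1465, 0], 0],
    [[0, -5.8, 0], [0.0434, -0.1465, 0], 0]
  ]
}}

```text
clock: 15.72
eef_pos: [0.4637, 0.0003, 0.2383]
tool_rot: [0.688, 0.659, 0.269, 0.139]
contact_force: [1.3, -1.3, -1.4]
opening: 0.0249
grasp_force: 55.0
```

>>> {"name": "send_rows", "arguments": {
  "steps": [
    [[0, -5, 0], [0, 0, 0], 0],
    [[0, -1.8, -1], [0, 0, 0], 0],
    [[0, 0, -2], [0, 0, 0], 0],
    [[0, 0, 0], [0, 0, 0], 0],
    [[0, 0, 0], [0, 0, 0], 0]
  ]
}}

```text
clock: 16.35
eef_pos: [0.4643, -0.0652, 0.2085]
tool_rot: [0.688, 0.66, 0.267, 0.138]
contact_force: [-0.0, 0.7, -2.5]
opening: 0.0246
grasp_force: 55.0
```

```bash
cat > p.py <<'E'
from h import *
from scipy.spatial.transform import Rotation as R
u=np.array([-.55,-.163,.819])
def st():
    q=robot.sense();r=R.from_quat(q['tool_rot']);z=r.as_matrix()[:,2]
    face=q['eef_pos']+.0722*z
    print('tcp',q['eef_pos'].round(4),'z',z.round(3),'err deg',np.degrees(np.arccos(-z@u)).round(2),'turn needed',np.cross(z,-u).round(3),'face',face.round(4),'joints',q['joints'].round(2),'F',q['contact_force'].round(1))
    return face
E
python3 - <<'E'
from p import *
st()
s=snap('side','d6.png');a=snap('scene','s6.png')
for n,s in(('side',s),('scene',a)):
    P=pts(s);h=cv2.cvtColor(s['image'],cv2.COLOR_RGB2HSV)
    m=(h[...,0]>12)&(h[...,0]<26)&(h[...,1]>130)&(abs(P[...,0]-.535)<.04)&(abs(P[...,1]+.043)<.04)&(P[...,2]>.08)&(P[...,2]<.118)
    p=P[m]
    if len(p)<8: print(n,len(p));continue
    d=(p-[.535,-.043,.1])@u; t=p[d>np.percentile(d,70)-.003]
    e1=np.array([.785,.233,.574]);e2=np.array([-.284,.959,0])
    c,(w,h2),_=cv2.minAreaRect(np.c_[t@e1,t@e2].astype(np.float32))
    print(n,len(t),'centre',c[0]*e1+c[1]*e2+np.median(t@u)*u,w,h2)
cv2.imwrite('pics/c6.png',np.hstack([cv2.resize(cv2.imread('pics/d6.png')[130:330,240:440],(400,400)),cv2.resize(cv2.imread('pics/s6.png')[130:330,280:480],(400,400))]))
E
```

```text
tcp [ 0.4643 -0.0652  0.2085] z [ 0.549  0.163 -0.82 ] err deg 0.75 turn needed [ 0.    -0.001 -0.   ] face [ 0.504  -0.0535  0.1493] joints [-0.15 -0.44  0.33  2.33 -0.21  0.69  0.28] F [-0.   0.7 -2.5]
side 117 centre [ 0.5363748  -0.04188191  0.10039616] 0.026039715856313705 0.022554833441972733
scene 23 centre [ 0.54679909 -0.04115846  0.10576103] 0.023007679730653763 0.007317902985960245
```

View pics/c6.png

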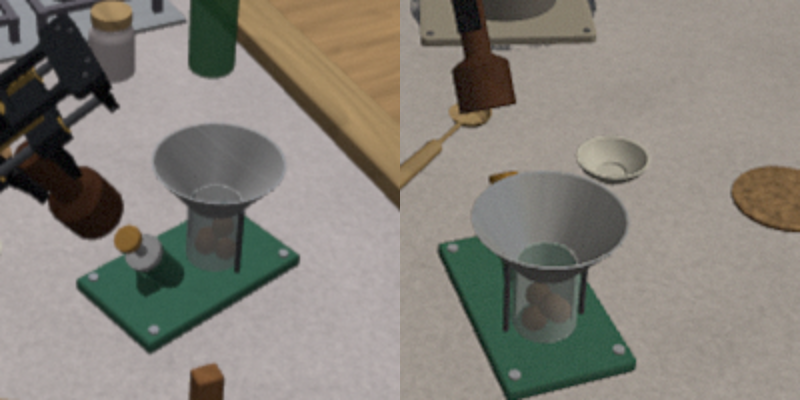

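Both views show the mallet in line with the pin, its face about 60 mm above the head and about 2 mm off axis. I close to 30 mm, then strike.

>>> {"name": "send_rows", "arguments": {
  "steps": [
    [[0.8, 0.4, -1.23], [0, 0, 0], 0],
    [[0.8, 0.24, -1.23], [0, 0, 0], 0],
    [[0, 0, 0], [0, 0, 0], 0],
    [[0, 0, 0], [0, 0, 0], 0]
  ]
}}

```text
clock: 16.95
eef_pos: [0.4804, -0.0592, 0.1843]
tool_rot: [0.688, 0.66, 0.267, 0.138]
contact_force: [-0.5, -0.5, -2.9]
opening: 0.0251
grasp_force: 55.0
```

```bash
python3 -c "
from p import *
f=st();d=f-np.array([.536,-.042,.1]);print('gap',d@u,'lat',d-(d@u)*u)"
```

```text
tcp [ 0.4804 -0.0592  0.1843] z [ 0.549  0.163 -0.82 ] err deg 0.75 turn needed [ 0.    -0.001  0.   ] face [ 0.5201 -0.0474  0.1251] joints [-0.19 -0.37  0.36  2.34 -0.24  0.61  0.31] F [-0.5 -0.5 -2.9]
gap 0.03018679965023717 lat [ 0.00069782 -0.00048846  0.00037767]
```

>>> {"name": "send_rows", "arguments": {
  "steps": [
    [[1.35, 0.4, -2.0], [0, 0, 0], 0],
    [[1.35, 0.4, -2.0], [0, 0, 0], 0],
    [[0, 0, 0], [0, 0, 0], 0]
  ]
}}

```text
clock: 17.32
eef_pos: [0.5079, -0.0512, 0.1441]
tool_rot: [0.688, 0.66, 0.267, 0.138]
contact_force: [-3.3, -0.7, 2.6]
opening: 0.0249
grasp_force: 55.0
```

>>> {"name": "send_rows", "arguments": {
  "steps": [
    [[-1.7, -0.5, 2.46], [0, 0, 0], 0],
    [[-2.2, -0.65, 3.3], [0, 0, 0], 0],
    [[0, 0, 0], [0, 0, 0], 0],
    [[0, 0, 0], [0, 0, 0], 0],
    [[0, 0, 0], [0, 0, 0], 0]
  ]
}}

```text
clock: 17.95
eef_pos: [0.4679, -0.0623, 0.2001]
tool_rot: [0.689, 0.66, 0.266, 0.137]
contact_force: [-0.3, -0.4, -3.6]
opening: 0.0248
grasp_force: 55.0
```

```bash
python3 - <<'E'
from p import *
f=st();d=f-np.array([.536,-.042,.1]);print('gap',d@u,'lat',d-(d@u)*u)
s=snap('side','d7.png')
P=pts(s);h=cv2.cvtColor(s['image'],cv2.COLOR_RGB2HSV)
m=(h[...,0]>12)&(h[...,0]<26)&(h[...,1]>130)&(abs(P[...,0]-.535)<.04)&(abs(P[...,1]+.043)<.04)&(P[...,2]>.06)&(P[...,2]<.118)
print(m.sum(),np.median(P[m],0))
E
```

```text
tcp [ 0.4679 -0.0623  0.2001] z [ 0.547  0.163 -0.821] err deg 0.77 turn needed [ 0.    -0.003 -0.   ] face [ 0.5074 -0.0506  0.1408] joints [-0.17 -0.42  0.35  2.34 -0.21  0.66  0.28] F [-0.3 -0.4 -3.6]
gap 0.05052931047273583 lat [-0.00076147 -0.00032769 -0.00056609]
130 [ 0.53704616 -0.04074261  0.09964734]
```

First blow drove the pin about 19 mm, and the pin is back up. Second blow, from a 50 mm gap.

>>> {"name": "send_rows", "arguments": {
  "steps": [
    [[1.3, 0.38, -1.93], [0, 0, 0], 0],
    [[1.3, 0.38, -1.93], [0, 0, 0], 0],
    [[1.3, 0.38, -1.93], [0, 0, 0], 0],
    [[0, 0, 0], [0, 0, 0], 0]
  ]
}}

```text
clock: 18.5
eef_pos: [0.5071, -0.0509, 0.1418]
tool_rot: [0.689, 0.661, 0.265, 0.137]
contact_force: [-5.2, -2.0, 2.7]
opening: 0.025
grasp_force: 55.0
```

>>> {"name": "send_rows", "arguments": {
  "steps": [
    [[-1.7, -0.5, 2.46], [0, 0, 0], 0],
    [[-2.2, -0.65, 3.3], [0, 0, 0], 0],
    [[-1.0, 0, 4], [0, 0, 0], 0],
    [[0, 3, 2], [0, 0, 0], 0],
    [[0, 5.5, 0], [-0.0434, 0.1465, 0], 0],
    [[0, 5.8, 0], [-0.0434, 0.1465, 0], 0],
    [[0, 5.8, 0], [-0.0434, 0.1465, 0], 0],
    [[0, 5.8, 0], [-0.0434, 0.1465, 0], 0]
  ]
}}

```text
clock: 19.5
eef_pos: [0.4584, 0.1975, 0.2625]
tool_rot: [0.723, 0.691, -0.002, 0.0]
contact_force: [1.5, -0.8, -2.2]
opening: 0.0252
grasp_force: 55.0
```

>>> {"name": "send_rows", "arguments": {
  "steps": [
    [[0, 3, 0], [0, 0, 0], 0],
    [[0, 0, 0], [0, 0, 0], 0],
    [[0, 0, 0], [0, 0, 0], 0]
  ]
}}

```text
clock: 19.88
eef_pos: [0.4584, 0.2251, 0.2612]
tool_rot: [0.722, 0.692, -0.001, 0.0]
contact_force: [-0.8, -0.1, -2.5]
opening: 0.0251
grasp_force: 55.0
```

```bash
python3 - <<'E'
from p import *
st(); print(robot.sense()['tool_rot'])
a=snap('scene','s8.png');b=snap('side','d8.png')
for n,s in(('scene',a),('side',b)):   # coaster, now clear
    P=pts(s);h=cv2.cvtColor(s['image'],cv2.COLOR_RGB2HSV)
    m=(abs(P[...,0]-.464)<.07)&(abs(P[...,1]-.26)<.07)&(abs(P[...,2]-.006)<.004)&(h[...,1]>80)
    p=P[m];print(n,m.sum(),'coaster',cv2.minEnclosingCircle(p[:,:2].astype(np.float32)),p.mean(0))
E
```

```text
tcp [0.4584 0.2251 0.2612] z [-0.001 -0.002 -1.   ] err deg 35.08 turn needed [ 0.164 -0.551  0.001] face [0.4583 0.225  0.189 ] joints [-0.15  0.09 -0.42  1.68  0.04  1.39 -0.62] F [-0.8 -0.1 -2.5]
[ 7.22234456e-01  6.91647725e-01 -8.27054308e-04  3.62507350e-04]
scene 1313 coaster ((0.46192407608032227, 0.26237210631370544), 0.05627544969320297) [0.46531852 0.26234517 0.00673118]
side 1032 coaster ((0.4574747681617737, 0.2640911042690277), 0.05672925338149071) [0.45817569 0.26163538 0.00594373]
```

>>> {"name": "send_rows", "arguments": {
  "steps": [
    [[0.4, 3.7, 0], [0, 0, 0], 0],
    [[0, 0, -4], [0, 0, 0], 0],
    [[0, 0, -5], [0, 0, 0], 0],
    [[0, 0, -4], [0, 0, 0], 0],
    [[0, 0, -3], [0, 0, 0], 0],
    [[0, 0, -1], [0, 0, 0], 0],
    [[0, 0, 0], [0, 0, 0], 0],
    [[0, 0, 0], [0, 0, 0], 0]
  ]
}}

```text
clock: 20.98
eef_pos: [0.4633, 0.2636, 0.0925]
tool_rot: [0.722, 0.692, 0.0, 0.0]
contact_force: [0.6, 0.4, -3.2]
opening: 0.0252
grasp_force: 55.0
```

>>> {"name": "send_rows", "arguments": {
  "steps": [
    [[0, 0, -0.8], [0, 0, 0], 0],
    [[0, 0, -0.4], [0, 0, 0], 0],
    [[0, 0, -0.2], [0, 0, 0], 0],
    [[0, 0, -0.05], [0, 0, 0], 0],
    [[0, 0, 0], [0, 0, 0], 0]
  ]
}}

```text
clock: 21.6
eef_pos: [0.4625, 0.2635, 0.0781]
tool_rot: [0.722, 0.692, -0.001, -0.0]
contact_force: [-6.4, -5.2, 19.2]
opening: 0.0251
grasp_force: 55.0
```

>>> {"name": "send_rows", "arguments": {
  "steps": [
    [[0, 0, 0.1], [0, 0, 0], 0],
    [[0, 0, 0], [0, 0, 0], 0]
  ]
}}

```text
clock: 21.85
eef_pos: [0.4624, 0.2634, 0.0782]
tool_rot: [0.722, 0.692, -0.001, -0.0]
contact_force: [-3.7, -2.5, 8.2]
opening: 0.0252
grasp_force: 55.0
```

>>> {"name": "send_rows", "arguments": {
  "steps": [
    [[0, 0, 0.05], [0, 0, 0], 0],
    [[0, 0, 0], [0, 0, 0], 0.6],
    [[0, 0, 0], [0, 0, 0], 1],
    [[0, 0, 0], [0, 0, 0], 1],
    [[0, 0, 0], [0, 0, 0], 1],
    [[0, 0, 0], [0, 0, 0], 1],
    [[0, 0, 3], [0, 0, 0], 1],
    [[0, 0, 5], [0, 0, 0], 1]
  ]
}}

```text
clock: 22.85
eef_pos: [0.4613, 0.2626, 0.1574]
tool_rot: [0.722, 0.692, -0.002, -0.001]
contact_force: [1.3, 0.8, 0.2]
opening: 0.0841
grasp_force: 0.0
```

>>> {"name": "send_rows", "arguments": {
  "steps": [
    [[0, 0, 5], [0, 0, 0], 1],
    [[0, 0, 2], [0, 0, 0], 1],
    [[0, 0, 0], [0, 0, 0], 1],
    [[0, 0, 0], [0, 0, 0], 1]
  ]
}}

```text
clock: 23.35
eef_pos: [0.4619, 0.263, 0.2266]
tool_rot: [0.722, 0.692, -0.001, -0.001]
contact_force: [-0.5, 0.4, -0.9]
opening: 0.0871
grasp_force: 0.0
```

```bash
python3 - <<'E'
from p import *
print(robot.sense()['contact_force'])
for n in('scene','side'): np.savez(n+'0.npz',**snap(n,n+'9.png'))
a=cv2.resize(cv2.imread('pics/scene9.png')[150:330,200:520],(480,270));b=cv2.resize(cv2.imread('pics/side9.png')[130:400,180:460],(280,270))
cv2.imwrite('pics/c9.png',np.hstack([a,b]))
E
python3 m.py | grep -E 'brass|top|mahandle'
```

```text
[-0.49407644  0.43020413 -0.92142955]
scene brass 32 med [ 0.547  -0.0435  0.1052] z [0.0984 0.1359] rect [566.7 -37.4] [52.2 24.6] 4.3
scene handletop 96 med [ 0.5302 -0.2337  0.1153] z [0.1111 0.1173] rect [ 526.5 -234. ] [20.2 25.4] 86.6
scene matop 98 med [0.4665 0.2617 0.1264] z [0.1223 0.1289] rect [463.3 263.5] [24.8 26. ] 32.7
scene mahandle 448 med [0.4712 0.2599 0.101 ] z [0.0614 0.1277] rect [464.5 263.1] [26.4 27.9] 32.9
side brass 141 med [ 0.5371 -0.0418  0.1002] z [0.0926 0.1069] rect [536.3 -40.6] [22.2 25.8] 44.0
side handletop 146 med [ 0.5238 -0.2348  0.1141] z [0.1112 0.1168] rect [ 524.6 -233.6] [20.9 23.9] 88.8
side matop 76 med [0.4614 0.262  0.1258] z [0.1223 0.1279] rect [462.1 264. ] [26.3 23.9] 55.6
side mahandle 352 med [0.4594 0.2554 0.0995] z [0.0615 0.1274] rect [461.6 262. ] [26.2 25.9] 24.0
```

View pics/c9.png

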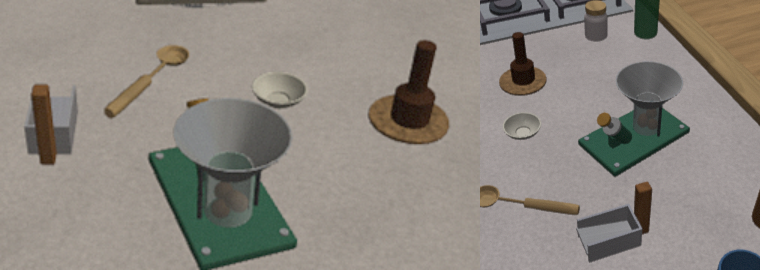

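The mallet stands upright in the middle of the coaster, the scoop is upright, the pin is up, and the nuts are in the chamber. I hand the job in.

```bash
python3 -c "
from rig import robot
print(robot.finish_job())"
```

```text
the job is handed in; nothing more can be done
None
```

I handed the job in at about 23.5 s of the 72 s allowed; the hand-in returned no verdict. The last pictures show the nuts in the chamber, the scoop upright on the counter, the pin back up after two blows of about 19 mm each (estimated from arm travel), and the mallet standing on its coaster.

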